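# Dock the slide tray in the stainer and latch it

### The job

Load the slide stainer: with a fingertip, push the slide tray along its rails into the hood until you feel it drop into its locating notches, smoothly and without ramming it; then push the latch lever round as far as it goes, so that it lies across the tray and locks it. Do not grip or lift the tray, and leave the things standing around it where they are.

Things in the scene. Friction and masses are not known exactly. Their poses are not given: they have to be found in the camera images.
- stainer: fixed benchtop slide stainer: base 300 x 190 mm, origin under its centre, two aluminium rails along its x (push direction, away from the robot within 0.4 rad; y left, z up). White hood over x = 32 to 148 mm, 172 mm wide, top 83 mm above the worktop. Rails run from x = -147 mm into it: running surface 26 mm high, guide walls 36 mm high, 121 mm apart; each has two notches 10 mm long, 5 mm deep
- tray: loose grey tray with four glass slides on the rails, 170 (x, along the rails) x 119 mm, about 0.32 kg, on four 7 mm pins, each fitting only its own notch. Origin: its centre, level with the pins' lower ends; side rims 16 mm above it. Starts 75 to 113 mm short of its seat, runs level 5 mm above it (1 to 4 N to push); there all pins drop at once and the notches hold it with 3 mm play
- tray_tab (a point): where to push the tray: middle of the rear face (towards the robot) of the upright tab at the tray's near end. The tab is 40 mm wide, 5 mm thick and reaches from 26 mm below this point to 10 mm above it. Axes as the tray; the point is 85 mm behind the tray's centre and 38 mm above its origin
- seat (a point): where the tray's origin lies when it has dropped into the notches (give or take 1.5 mm along the rails); axes as the stainer
- lever (a joint): latch lever on a post left of the left rail, before the hood; vertical axis, grows anticlockwise from above. 0: points back and outward, 45 degrees from the rail; 0.785: straight back along the rail; 2.356 (stop): across the tray, to the stainer's right. Starts 0 to 0.6, stays where left (about 1 N at the peg). Arm 39 to 44 mm above the worktop: passes over a dropped tray, strikes one not dropped
- lever_peg (a point): middle of the upright black peg at the lever's end, 12 mm thick, from 8.5 mm below to 8.5 mm above this point, 36 mm from the lever's axis: push the lever here from the side
- lever_pivot (a point): on the lever's axis, at the arm's mid height, 41.5 mm above the worktop; axes as the stainer
- oil_drop: small brown dropper bottle with a black cap, 34 mm diameter, 78 mm high, stands left of the hood; origin under its centre
- seal_tray: pale clay tray, 40 x 90 x 10 mm, lies right of the stainer; origin under its centre
- marker_black: black marker pen, 144 mm long, lying on the worktop right of the stainer; origin under its centre
- stain_a: reagent bottle with a white cap, 60 mm diameter, 145 mm high, behind and right of the stainer; origin under its centre
- stain_b: reagent bottle like stain_a, next to it
- stain_c: reagent bottle like stain_a, next to it
- slide_box: closed flat box for microscope slides, 86 x 165 x 34 mm, at the front left of the worktop, before two tall dark analysers (about 0.32 m high) that must be passed round; origin under its centre

How it is judged:
On the way, in this order (a step that is already met when the one before it is completed fails the run):
1. the tray has dropped into its notches, the lever still open (z of tray in the frame of seat below 0.002 m and x of tray in the frame of seat between -0.0035 and 0.0035 m and angle between tray's own z axis and vertical below 0.03 rad and value of joint lever below 1 rad), for 0.2 s.
2. the lever lies across the seated tray (z of tray in the frame of seat below 0.002 m and x of tray in the frame of seat between -0.0035 and 0.0035 m and angle between tray's own z axis and vertical below 0.03 rad and value of joint lever above 2.2 rad), for 0.2 s.
At the end, for the whole second after the job is handed in: the tray is down in its notches (its origin within 2 mm in height and 3.5 mm along the rails of the seat, level within 0.03 rad) and at rest, and the lever is past 2.2 rad, within 9 degrees of its stop (all of step 2 and linear speed of tray below 0.01 m/s); the robot touches nothing.
It fails at once if the tray is lifted more than 7 mm off the rails (z of tray in the frame of seat above 0.012 m).
It fails at once if the tray is tipped (angle between tray's own z axis and vertical above 0.12 rad).
It fails at once if the tray is rammed or forced (more than 40 N) (contact force between the arm and tray above 40 N).
It fails at once if a bystander is moved more than 15 mm (distance of any of oil_drop, seal_tray, marker_black, stain_a, stain_b, stain_c, slide_box from where it was at the start of the episode above 0.015 m).
It also fails if it takes over 67 s, if anything falls off the work surface, if the arm or the gripper's body presses on something with over 40 N, if the wrist force passes 120 N, or if a joint passes its speed limit or range.

### The arm

A 6-joint arm with a two-finger parallel gripper is mounted at the origin on a cart in front of the work surface, level with it; the furniture and walls round the work are solid. World frame = base frame: x ahead of the robot, y to its left, z up, the work surface at z = 0. Lengths are in m, angles in rad, forces in N, time in s.
With the tool pointing down it reaches from about 0.25 to 0.775 m from the base axis. Payload 4 kg.
Tool frame: the origin (TCP) lies between the finger pads; the fingertips stand 14 mm ahead of it and the grasp point (between the pads) lies 5 mm behind it; z points along the fingers, y is the direction in which the jaws open and shut (so a half turn about z gives the same grasp; the last joint's range is limited). The gripper opens to 94 mm and grips with 3 to 60 N. Pads are 16 mm wide; open, the fingers measure 119 mm over their backs; the gripper's body (75 mm by 177 mm) begins 78 mm behind the grasp point.
Start: joints at [-0.103, 0.087, 1.371, -0, 1.684, -0.103], TCP at [0.55, -0, 0.22] pointing down, gripper open.
Joint ranges: [-3.1, 3.1], [-0.76, 2.03], [0.27, 2.55], [-1.08, 4.22], [0.17, 2.65], [-2.57, 2.57]. Speed limits (rad/s): [2.79, 2.79, 3.14, 3.14, 3.14, 3.14].

### API

Orientations are given as [roll, pitch, yaw] about the fixed x, y, z axes, in that order (R = Rz(yaw) Ry(pitch) Rx(roll)).
In Python, from bench import robot, cams, spotter gives the robot as it stands.
- The arm moves only by the shell command python3 -m inch 'ROWS'. ROWS is JSON, a list of rows, each an object of numbers: "grip": the opening, from 0 (shut) to 1 (fully open); "dx", "dy", "dz": the shift along the tool's x, y, z in units of 25 mm (1.0 is 25 mm); "rx", "ry", "rz": the turn, a rotation vector about the tool's x, y, z in units of 5 degrees (1.0 is 5 degrees). A call has 1 to 12 rows; each row shifts and turns the pose as measured when the row begins, along the tool's axes as they then stand; what a row does not reach is not made up. A row lasts 1/8 s, in which the tool goes at most 62.5 mm and 10.7 degrees, less where a joint would pass 70% of its speed; a pose out of reach is approached as far as the arm can. A call is refused whole if a number of a shift passes 1 or a number of a turn 1, either way. A call with a gripper value outside its range is refused whole. The fingers move at their own pace and stop on an object; the grip force is fixed at half the most. Time passes only in rows, so rows that do not move let the fingers close. It gives the time, the measured TCP pose, the force and the opening at its end, in the units of the state.
- robot.get_obs(): the state, without advancing time (a new reading comes with each control period).
- cams.snapshot(name): name is "scene" or "top" or "wrist"; returns a dict with "frame" (420x560x3 uint8, red, green, blue), "intrinsics" (3x3 intrinsics, pixels), "eye" and "orientation" of the camera in the world. Camera axes: x right, y up, looking along -z (the intrinsics and any distortion apply to the point x, -y, -z); pixel columns grow to the right and rows downward; lengths in m; the calibration is good to about 2 mm. The wrist camera is an equidistant fisheye: a pixel r from the principal point sees the ray r / f radians off the axis. A picture is of the moment at which its call begins. There is no depth.
- robot.close_job(): hands the job in, once; it reports no verdict.
Trained networks look in a picture, given as the dict that the camera call returned (one of the last four; its "shot" number tells which), for a name from the list of things; names that differ only in an ending like _2 or _b are one class to them, and where a whole thing is asked for, a point or a joint stands for the part that bears it (a point fixed in the world has none). Each returns a list of dicts, best first, with "score" (0 to 1); they miss things now and then, are a little off and sometimes report something else, mostly with a low value. They report only what shows in the picture. A call takes as long as a camera call.
- spotter.regions_of(picture, query): "pixels" (420x560 bool, what is visible of it) and "extent" ([left, top, right, bottom] in pixels, round what is visible of it).
- spotter.place_of(picture, query): "pixel" ([column, row] in pixels: a listed point, or the origin of a listed thing).
The state is a dict: "time": time; "joint_positions": joint angles; "qvel": joint speeds; "joint_torque": joint torques, N m; "tool_pos": TCP position; "ee_rot": TCP orientation; "wrist_force": force on the tool from outside, world axes, zero at the start; "wrist_torque": the same for the moment, N m; "width": finger opening in m.
Only numpy, scipy, OpenCV 4.12 (cv2) and the standard library are available. Lean on these libraries where they do the work, as an engineer would, in place of code of your own. Each camera call takes 0.05 s, during which the arm holds its last target.

## Working session

There is one attempt and no reset: what is moved stays moved. The work goes in short steps, Python scripts to look and compute and a shell command to move; the robot and the scene stay as the last step left them, time stands still between calls to the robot, and variables do not carry over. Pictures are saved under pics/ and viewed, and the job is handed in when it is done.

```bash
ls; mkdir -p pics; cat > h.py <<'E'
import numpy as np, cv2
from bench import robot, cams, spotter
def snap(n,f=None):
    p=cams.snapshot(n)
    if f: cv2.imwrite('pics/'+f,p['frame'][:,:,::-1])
    return p
def R(p):
    o=np.array(p['orientation'],float)
    if o.shape==(3,3): return o
    from scipy.spatial.transform import Rotation as Ro
    return Ro.from_euler('xyz',o).as_matrix() if o.size==3 else None
def ray(p,px):
    K=np.array(p['intrinsics']); x=(px[0]-K[0,2])/K[0,0]; y=(px[1]-K[1,2])/K[1,1]
    d=np.array([x,-y,-1.]); return np.array(p['eye']),R(p)@d
def atz(p,px,z):
    e,d=ray(p,px); return e+d*(z-e[2])/d[2]
def proj(p,X):
    K=np.array(p['intrinsics']); c=R(p).T@(np.array(X)-np.array(p['eye'])); return np.array([K[0,2]+K[0,0]*c[0]/-c[2],K[1,2]-K[1,1]*c[1]/-c[2]])
E
python3 - <<'E'
from h import *
o=robot.get_obs()
for k in o: print(k,np.round(o[k],3))
for n in ['top','scene']:
    p=snap(n,n+'0.png'); print(n,p['orientation'],p['eye'],p['intrinsics'])
    zs=dict(tray_tab=.069,tray=.031,seat=.026,stainer=0,lever_peg=.05,lever_pivot=.0415,oil_drop=0,seal_tray=0,marker_black=0,slide_box=0,stain_a=0)
    for q,z in zs.items():
        for r in spotter.place_of(p,q)[:3]:
            print(q,round(r['score'],2),np.round(r['pixel'],1),np.round(atz(p,r['pixel'],z),4))
E
```

```text
pics
time 0.0
joint_positions [-0.103  0.088  1.372 -0.     1.684 -0.103]
qvel [ 0.    -0.001  0.002  0.     0.001 -0.   ]
joint_torque [ 1.0000e-03 -3.4018e+01 -3.0242e+01  7.2000e-02  3.3000e-02 -0.0000e+00]
tool_pos [0.549 0.    0.218]
ee_rot [-3.139 -0.     1.571]
wrist_force [ 0.097 -0.168  0.013]
wrist_torque [ 0.014 -0.005  0.044]
width 0.094
top [ 0.09229273  0.03237492 -1.58488475] [ 0.46248726 -0.09030293  1.09684711] [[395.32175076   0.         286.33330007]
 [  0.         395.32175076 203.66795575]
 [  0.           0.           1.        ]]
tray_tab 0.79 [297.3 246.1] [ 0.4475 -0.0852  0.069 ]
tray 0.7 [298.7 216.5] [ 0.5263 -0.0901  0.031 ]
tray 0.16 [389.5 260.1] [ 0.4067 -0.3287  0.031 ]
stainer 0.74 [299.9 193.5] [ 0.5924 -0.0945  0.    ]
lever_pivot 0.66 [274.9 192.4] [ 0.5917 -0.0271  0.0415]
seal_tray 0.83 [352.4 210.9] [ 0.5413 -0.2389  0.    ]
marker_black 0.61 [389.2 262. ] [ 0.4    -0.3346  0.    ]
slide_box 0.74 [155.  270.3] [0.3851 0.3109 0.    ]
slide_box 0.15 [350.5 209.5] [ 0.5453 -0.2338  0.    ]
stain_a 0.89 [429.  170.8] [ 0.6494 -0.4538  0.    ]
stain
[... 424 characters left out ...]
er 0.97 [279.1 221.3] [ 0.579 -0.095  0.   ]
stainer 0.74 [304.9 207.8] [ 0.5397 -0.228   0.    ]
lever_peg 0.65 [291.2 185.8] [ 0.6207 -0.2838  0.05  ]
lever_peg 0.59 [278.1 219.4] [ 0.5466 -0.0225  0.05  ]
lever_pivot 0.84 [264.6 221.2] [ 0.5874 -0.007   0.0415]
lever_pivot 0.63 [355.8 205.6] [ 0.3566 -0.2429  0.0415]
lever_pivot 0.29 [294.9 219.7] [ 0.5038 -0.0584  0.0415]
seal_tray 0.62 [307.6 207. ] [ 0.5334 -0.2383  0.    ]
marker_black 0.6 [352.2 208.4] [ 0.3831 -0.2977  0.    ]
slide_box 0.79 [277.3 308.1] [0.3861 0.3071 0.    ]
stain_a 0.8 [290.5 185.6] [ 0.6716 -0.3886  0.    ]
stain_a 0.75 [309.8 187.7] [ 0.5926 -0.403  -0.    ]
stain_a 0.58 [303.7 183.8] [ 0.6304 -0.4289  0.    ]
```

```bash
python3 - <<'E'
import cv2
a=cv2.imread('pics/top0.png');cv2.imwrite('pics/topc.png',cv2.resize(a[120:300,190:430],None,fx=3.3,fy=3.3,interpolation=cv2.INTER_CUBIC))
a=cv2.imread('pics/scene0.png');cv2.imwrite('pics/scenec.png',cv2.resize(a[150:270,200:360],None,fx=5,fy=5,interpolation=cv2.INTER_CUBIC))
E
```

```text
(no output)
```

View pics/topc.png

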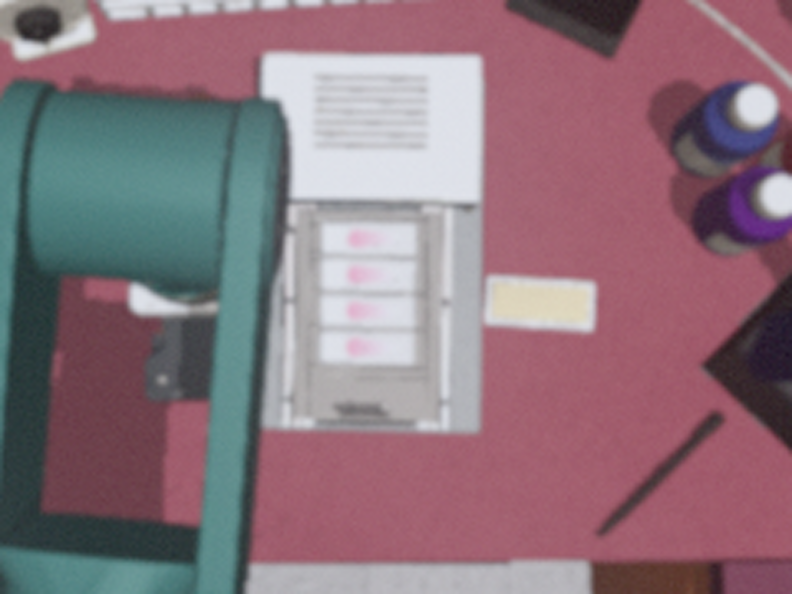

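View pics/scenec.png

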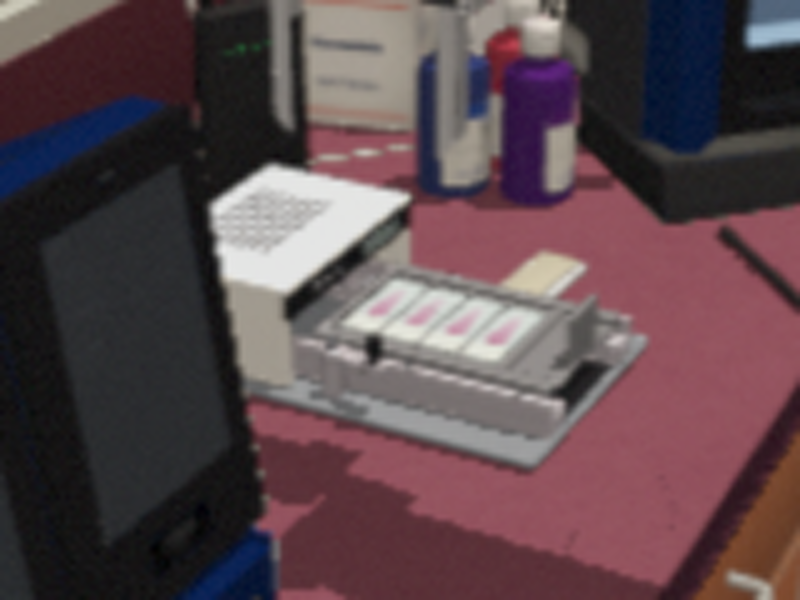

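View pics/top0.png

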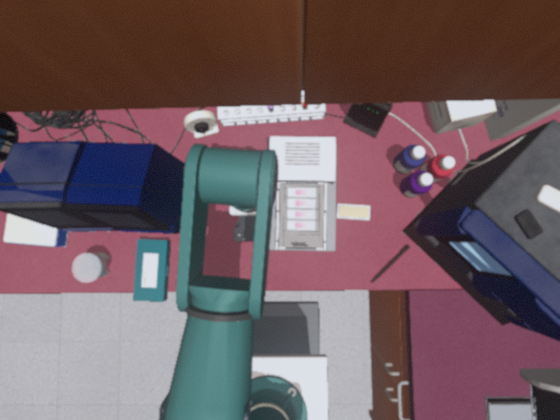

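View pics/scene0.png

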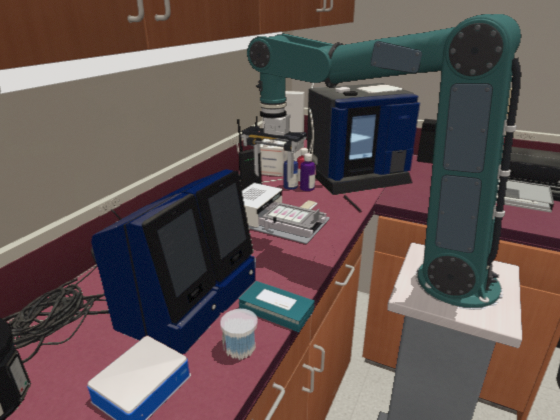

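The top view shows the stainer almost aligned with world x, with the tray tab near crop (358,408). The arm hides the lever there. In the scene view the peg is at crop (374,348), standing just outside the left rail before the hood. Next I work out the corner geometry.

```bash
python3 - <<'E'
from h import *
p=snap('top')
f=lambda c:(190+c[0]/3.3,120+c[1]/3.3)
for n,c,z in [('hood backL',(261,53),.083),('hood backR',(482,57),.083),('hood frontR',(483,203),.083),('base nearR',(480,431),.006),('base nearL',(262,429),.006),('railR near',(447,428),.036),('railL near',(288,428),.036),('railR far',(447,212),.036),('tab',(361,407),.079)]:
    print(n,np.round(atz(p,f(c),z),4))
s=snap('scene')
g=lambda c:(200+c[0]/5,150+c[1]/5)
for n,c,z in [('peg top',(374,338),.059),('peg bot',(374,360),.042),('nearL rail end',(562,402),.036),('base nearL',(535,466),.006),('base nearR',(647,340),.006),('tab top L',(575,310),.079),('tab top R',(594,298),.079),('hood front topL',(289,292),.083),('hood front topR',(411,205),.083)]:
    print(n,np.round(atz(s,g(c),z),4))
w=snap('wrist','w0.png'); print(w['intrinsics'],w['eye'],w['orientation'])
for q in ['tray_tab','lever_peg','lever_pivot','tray','seat','oil_drop']:
    print(q,[(round(r['score'],2),np.round(r['pixel'])) for r in spotter.place_of(w,q)[:2]])
E
```

```text
hood backL [ 0.7356 -0.0161  0.083 ]
hood backR [ 0.7284 -0.1909  0.083 ]
hood frontR [ 0.612  -0.1887  0.083 ]
base nearR [ 0.4329 -0.1888  0.006 ]
base nearL [ 0.437  -0.0081  0.006 ]
railR near [ 0.4365 -0.1597  0.036 ]
railL near [ 0.4382 -0.0314  0.036 ]
railR far [ 0.6121 -0.1637  0.036 ]
tab [ 0.4546 -0.0907  0.079 ]
peg top [ 0.554  -0.0138  0.059 ]
peg bot [ 0.555  -0.0156  0.042 ]
nearL rail end [ 0.4302 -0.0273  0.036 ]
base nearL [0.4342 0.0045 0.006 ]
base nearR [ 0.4287 -0.1813  0.006 ]
tab top L [ 0.4396 -0.0687  0.079 ]
tab top R [ 0.4349 -0.0895  0.079 ]
hood front topL [ 0.6103 -0.0059  0.083 ]
hood front topR [ 0.5988 -0.1606  0.083 ]
[[325.1922621    0.         276.34972041]
 [  0.         325.1922621  212.61864102]
 [  0.           0.           1.        ]] [0.55026018 0.07525686 0.38406166] [-0.26256734  0.00107355  0.00058825]
tray_tab [(0.75, array([184., 281.]))]
lever_peg [(0.97, array([278., 215.])), (0.38, array([183., 281.]))]
lever_pivot []
tray [(0.94, array([257., 273.])), (0.71, array([314., 217.]))]
seat [(0.57, array([345., 272.]))]
oil_drop [(0.57, array([390., 161.]))]
```

View pics/w0.png

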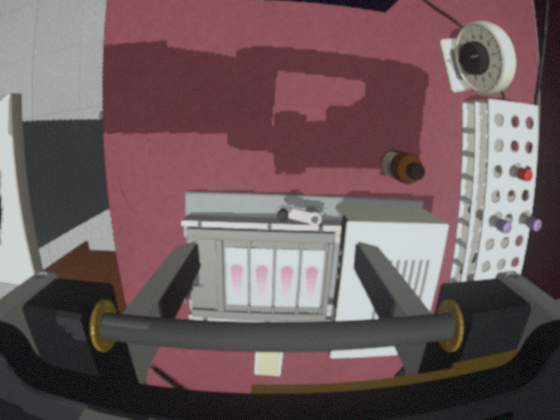

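The wrist view is clear. The peg is at about (283,214) and the pivot at about (317,219), so the lever points nearly straight back. The tab is at (184,281) and the oil bottle at (405,165).

```bash
cat >> h.py <<'E'
def fatz(p,px,z):
    K=np.array(p['intrinsics']); u=np.array([(px[0]-K[0,2])/K[0,0],(px[1]-K[1,2])/K[1,1]]); r=np.hypot(*u)
    d=np.array([np.sin(r)*u[0]/r,-np.sin(r)*u[1]/r,-np.cos(r)]); d=R(p)@d; e=np.array(p['eye']); return e+d*(z-e[2])/d[2]
E
python3 - <<'E'
from h import *
w=snap('wrist')
for n,c,z in [('peg',(283,214),.055),('pivot',(317,219),.0445),('tab',(184,281),.069),('spotpeg',(278,215),.05),('seat',(345,272),.026),('tray',(257,273),.031),('hood FL',(346,222),.083),('hood BL',(443,222),.083),('base NL',(187,193),.006),('base FL?',(437,200),.006),('oil top',(414,170),.078),('railL near',(184,219),.036),('railR near',(192,320),.036)]:
    print(n,np.round(fatz(w,c,z),4))
cv2.imwrite('pics/w0c.png',cv2.resize(w['frame'][180:330,160:360,::-1],None,fx=4,fy=4,interpolation=cv2.INTER_CUBIC))
for q in ['tray_tab','lever_peg','lever_pivot','seat']:
    print(q,[(round(r['score'],2),np.round(r['pixel'],1)) for r in spotter.place_of(w,q)[:2]])
E
```

```text
peg [ 0.5569 -0.0147  0.055 ]
pivot [ 0.5944 -0.0232  0.0445]
tab [ 0.4472 -0.0883  0.069 ]
spotpeg [ 0.5517 -0.0172  0.05  ]
seat [ 0.6346 -0.0967  0.026 ]
tray [ 0.5268 -0.0946  0.031 ]
hood FL [ 0.6183 -0.0151  0.083 ]
hood BL [ 0.7268 -0.0158  0.083 ]
base NL [ 0.4412 -0.0017  0.006 ]
base FL? [ 0.7584 -0.0092  0.006 ]
oil top [0.6883 0.0375 0.078 ]
railL near [ 0.4441 -0.026   0.036 ]
railR near [ 0.4402 -0.1631  0.036 ]
tray_tab [(0.87, array([182.3, 282. ]))]
lever_peg []
lever_pivot [(0.97, array([314.3, 216.2]))]
seat [(0.9, array([346.9, 273.7]))]
```

View pics/w0c.png

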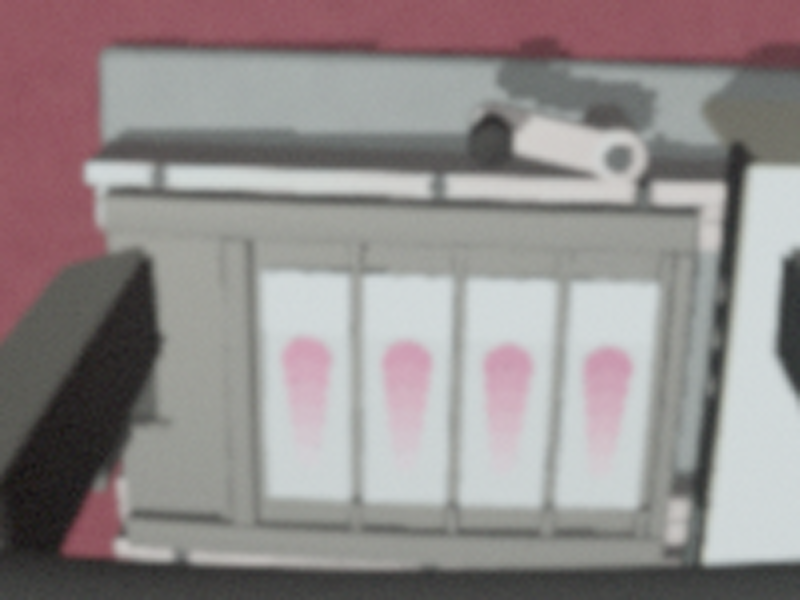

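Geometry: stainer yaw is about -0.02, the tab is at about (0.447,-0.09), the seat at about (0.632,-0.097), and the lever at about 0.57. The tool axes map as dx = +Y, dy = +X, dz = down. I'll shut the gripper and go behind the tab.

```bash
python3 -m inch '[{"grip":0,"dy":-1,"dx":-0.6,"rz":0.25},{"grip":0,"dy":-1,"dx":-0.6},{"grip":0,"dy":-1,"dx":-0.6},{"grip":0,"dy":-1,"dx":-0.6},{"grip":0,"dy":-1,"dx":-0.6},{"grip":0,"dy":-1,"dx":-0.6},{"grip":0,"dy":-0.6},{"grip":0},{"grip":0}]'
```

```text
invalid input at $[0]: expected keys grip, dx, dy, dz, rx, ry, rz
```

```bash
python3 -m inch '[{"grip":0,"dy":-1,"dx":-0.6,"dz":0,"rx":0,"ry":0,"rz":0.25},{"grip":0,"dy":-1,"dx":-0.6,"dz":0,"rx":0,"ry":0,"rz":0},{"grip":0,"dy":-1,"dx":-0.6,"dz":0,"rx":0,"ry":0,"rz":0},{"grip":0,"dy":-1,"dx":-0.6,"dz":0,"rx":0,"ry":0,"rz":0},{"grip":0,"dy":-1,"dx":-0.6,"dz":0,"rx":0,"ry":0,"rz":0},{"grip":0,"dy":-1,"dx":-0.6,"dz":0,"rx":0,"ry":0,"rz":0},{"grip":0,"dy":-0.6,"dx":0,"dz":0,"rx":0,"ry":0,"rz":0},{"grip":0,"dy":0,"dx":0,"dz":0,"rx":0,"ry":0,"rz":0}]'
```

```text
time: 2.9
tool_pos: [0.379, -0.0888, 0.2197]
ee_rot: [3.139, 0.001, 1.549]
wrist_force: [0.2, 0.7, -0.0]
width: 0.0173
```

```bash
python3 - <<'E'
from h import *
w=snap('wrist','w1.png');p=snap('top','t1.png')
cv2.imwrite('pics/t1c.png',cv2.resize(p['frame'][130:260,230:350,::-1],None,fx=4.6,fy=4.6,interpolation=cv2.INTER_CUBIC))
for q,z in [('tray_tab',.064),('tray',.026),('seat',.021),('lever_peg',.0525),('lever_pivot',.0415),('stainer',0)]:
    for c,f in((w,fatz),(p,atz)):
        print(q,[(round(r['score'],2),np.round(r['pixel'],1),np.round(f(c,r['pixel'],z),4)) for r in spotter.place_of(c,q)[:2]])
E
```

```text
tray_tab [(0.95, array([338.8, 206.1]), array([ 0.4433, -0.0941,  0.064 ]))]
tray_tab [(0.74, array([301.5, 244.9]), array([ 0.4504, -0.0961,  0.064 ]))]
tray [(0.85, array([402.5, 198.1]), array([ 0.5291, -0.0953,  0.026 ])), (0.6, array([390.1, 294.6]), array([ 0.5258, -0.2246,  0.026 ]))]
tray [(0.57, array([298.4, 214.6]), array([ 0.5318, -0.0893,  0.026 ]))]
seat [(0.92, array([472.5, 199.1]), array([ 0.6353, -0.0985,  0.021 ]))]
seat [(0.62, array([303.5, 177.8]), array([ 0.6332, -0.1051,  0.021 ]))]
lever_peg [(0.58, array([436. , 134.5]), array([ 0.556 , -0.0178,  0.0525]))]
lever_peg [(0.63, array([267.2, 205.8]), array([ 0.5548, -0.0069,  0.0525])), (0.61, array([404.6, 164.3]), array([ 0.6592, -0.3732,  0.0525]))]
lever_pivot [(0.84, array([459.9, 139.2]), array([ 0.5953, -0.0215,  0.0415]))]
lever_pivot [(0.6, array([275.6, 189.3]), array([ 0.6   , -0.0291,  0.0415]))]
stainer []
stainer [(0.93, array([298.3, 196. ]), array([ 0.5855, -0.0899,  0.    ]))]
```

View pics/w1.png

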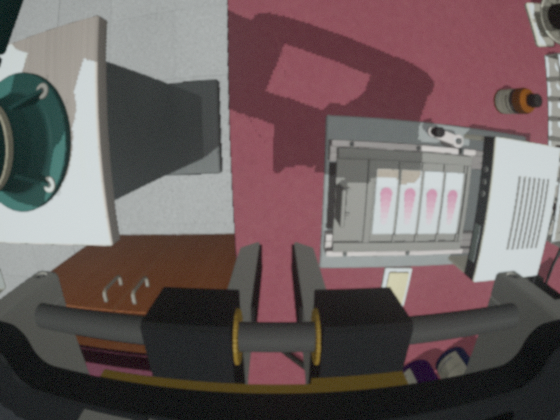

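View pics/t1c.png

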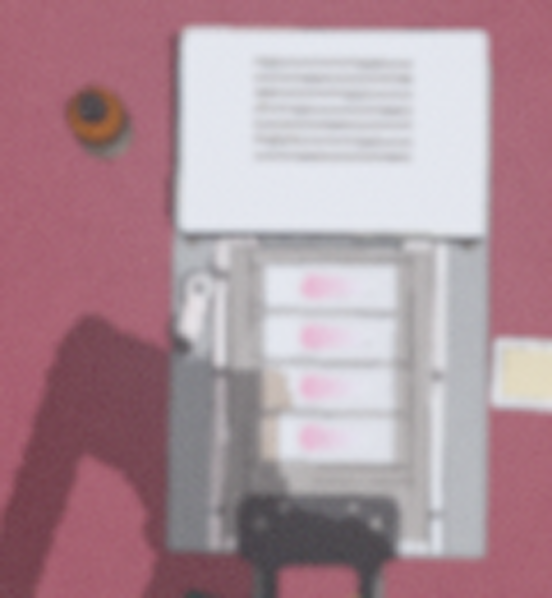

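The wrist view puts the tab at (340,205) with the fingers behind it. The tab is at about (0.446,-0.095) and the travel to the seat is about 105 mm. Lowering behind the tab.

```bash
python3 -m inch '[{"grip":0,"dy":0,"dx":-0.25,"dz":1,"rx":0,"ry":0,"rz":0},{"grip":0,"dy":0,"dx":0,"dz":1,"rx":0,"ry":0,"rz":0},{"grip":0,"dy":0,"dx":0,"dz":1,"rx":0,"ry":0,"rz":0},{"grip":0,"dy":0,"dx":0,"dz":1,"rx":0,"ry":0,"rz":0},{"grip":0,"dy":0,"dx":0,"dz":1,"rx":0,"ry":0,"rz":0},{"grip":0,"dy":0,"dx":0,"dz":1,"rx":0,"ry":0,"rz":0},{"grip":0,"dy":0,"dx":0,"dz":0.4,"rx":0,"ry":0,"rz":0},{"grip":0,"dy":0,"dx":0,"dz":0,"rx":0,"ry":0,"rz":0}]'
```

```text
time: 4.6
tool_pos: [0.3808, -0.0964, 0.0563]
ee_rot: [3.137, 0.002, 1.549]
wrist_force: [-0.1, -0.4, 0.3]
width: 0.0006
```

```bash
python3 -m inch '[{"grip":0,"dy":0.5,"dx":0,"dz":-0.25,"rx":0,"ry":0,"rz":0},{"grip":0,"dy":0.5,"dx":0,"dz":0,"rx":0,"ry":0,"rz":0},{"grip":0,"dy":0.3,"dx":0,"dz":0,"rx":0,"ry":0,"rz":0},{"grip":0,"dy":0.15,"dx":0,"dz":0,"rx":0,"ry":0,"rz":0},{"grip":0,"dy":0.15,"dx":0,"dz":0,"rx":0,"ry":0,"rz":0},{"grip":0,"dy":0.15,"dx":0,"dz":0,"rx":0,"ry":0,"rz":0}]'
```

```text
time: 5.35
tool_pos: [0.4305, -0.0983, 0.0669]
ee_rot: [3.13, 0.005, 1.549]
wrist_force: [0.4, -0.5, -0.0]
width: 0.0001
```

```bash
python3 -m inch '[{"grip":0,"dy":0.12,"dx":0.05,"dz":0.15,"rx":0,"ry":0,"rz":0},{"grip":0,"dy":0.12,"dx":0.05,"dz":0,"rx":0,"ry":0,"rz":0},{"grip":0,"dy":0.12,"dx":0,"dz":0,"rx":0,"ry":0,"rz":0},{"grip":0,"dy":0.12,"dx":0,"dz":0,"rx":0,"ry":0,"rz":0},{"grip":0,"dy":0.12,"dx":0,"dz":0,"rx":0,"ry":0,"rz":0},{"grip":0,"dy":0.12,"dx":0,"dz":0,"rx":0,"ry":0,"rz":0}]'
```

```text
time: 6.1
tool_pos: [0.4468, -0.0963, 0.0623]
ee_rot: [3.137, 0.005, 1.549]
wrist_force: [-2.7, 0.1, 2.1]
width: 0.0002
```

Contact: 2.7 N of push. Continuing smoothly.

```bash
python3 -m inch '[{"grip":0,"dy":0.2,"dx":0,"dz":0,"rx":0,"ry":0,"rz":0},{"grip":0,"dy":0.2,"dx":0,"dz":0,"rx":0,"ry":0,"rz":0},{"grip":0,"dy":0.2,"dx":0,"dz":0,"rx":0,"ry":0,"rz":0},{"grip":0,"dy":0.2,"dx":0,"dz":0,"rx":0,"ry":0,"rz":0},{"grip":0,"dy":0.2,"dx":0,"dz":0,"rx":0,"ry":0,"rz":0},{"grip":0,"dy":0.2,"dx":0,"dz":0,"rx":0,"ry":0,"rz":0},{"grip":0,"dy":0.2,"dx":0,"dz":0,"rx":0,"ry":0,"rz":0},{"grip":0,"dy":0.2,"dx":0,"dz":0,"rx":0,"ry":0,"rz":0}]'
```

```text
time: 7.1
tool_pos: [0.4893, -0.0977, 0.0623]
ee_rot: [3.138, 0.006, 1.549]
wrist_force: [-3.1, -1.4, 1.9]
width: 0.0002
```

```bash
python3 - <<'E'
from h import *
w=snap('wrist','w2.png');p=snap('top','t2.png');s=snap('scene','s2.png')
for q,z in [('tray_tab',.064),('tray',.026),('seat',.021)]:
    for c,f in((w,fatz),(p,atz),(s,atz)):
        print(q,[(round(r['score'],2),np.round(r['pixel'],1),np.round(f(c,r['pixel'],z),4)) for r in spotter.place_of(c,q)[:1]])
E
```

```text
tray_tab [(0.88, array([300.1, 260.3]), array([ 0.5025, -0.0934,  0.064 ]))]
tray_tab []
tray_tab [(0.94, array([299.4, 215.4]), array([ 0.4859, -0.0526,  0.064 ]))]
tray [(0.61, array([412.2, 238.4]), array([ 0.5843, -0.0974,  0.026 ]))]
tray [(0.67, array([299.4, 192.6]), array([ 0.5918, -0.0931,  0.026 ]))]
tray [(0.76, array([278.4, 212.3]), array([ 0.5884, -0.109 ,  0.026 ]))]
seat []
seat []
seat [(0.71, array([264.2, 209.5]), array([ 0.647 , -0.1153,  0.021 ]))]
```

View pics/w2.png

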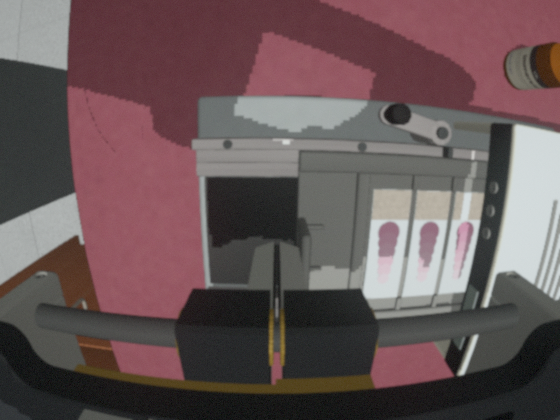

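The fingertip sits flat on the tab at about (300,255) and the tray moves straight. About 45 mm remain. I'll go 30 mm at this speed, then slower.

```bash
python3 -m inch '[{"grip":0,"dy":0.2,"dx":0,"dz":0,"rx":0,"ry":0,"rz":0},{"grip":0,"dy":0.2,"dx":0,"dz":0,"rx":0,"ry":0,"rz":0},{"grip":0,"dy":0.2,"dx":0,"dz":0,"rx":0,"ry":0,"rz":0},{"grip":0,"dy":0.2,"dx":0,"dz":0,"rx":0,"ry":0,"rz":0},{"grip":0,"dy":0.2,"dx":0,"dz":0,"rx":0,"ry":0,"rz":0},{"grip":0,"dy":0.15,"dx":0,"dz":0,"rx":0,"ry":0,"rz":0},{"grip":0,"dy":0.1,"dx":0,"dz":0,"rx":0,"ry":0,"rz":0}]'
```

```text
time: 8.57
tool_pos: [0.5203, -0.0986, 0.0623]
ee_rot: [-3.141, 0.006, 1.548]
wrist_force: [-3.4, -0.3, 3.0]
width: 0.0004
```

```bash
python3 -m inch '[{"grip":0,"dy":0.1,"dx":0,"dz":0,"rx":0,"ry":0,"rz":0},{"grip":0,"dy":0.1,"dx":0,"dz":0,"rx":0,"ry":0,"rz":0},{"grip":0,"dy":0.1,"dx":0,"dz":0,"rx":0,"ry":0,"rz":0},{"grip":0,"dy":0.1,"dx":0,"dz":0,"rx":0,"ry":0,"rz":0}]'; python3 -m inch '[{"grip":0,"dy":0.08,"dx":0,"dz":0,"rx":0,"ry":0,"rz":0}]'
```

```text
time: 9.07
tool_pos: [0.5307, -0.0989, 0.0624]
ee_rot: [-3.14, 0.006, 1.548]
wrist_force: [-3.6, -0.3, 2.3]
width: 0.0007
time: 9.2
tool_pos: [0.5328, -0.099, 0.0624]
ee_rot: [-3.14, 0.006, 1.548]
wrist_force: [-3.2, -0.7, 3.1]
width: 0.0004
```

```bash
python3 -m inch '[{"grip":0,"dy":0.08,"dx":0,"dz":0,"rx":0,"ry":0,"rz":0}]'; python3 -m inch '[{"grip":0,"dy":0.08,"dx":0,"dz":0,"rx":0,"ry":0,"rz":0}]'
```

```text
time: 9.32
tool_pos: [0.5349, -0.0991, 0.0623]
ee_rot: [-3.14, 0.006, 1.548]
wrist_force: [-2.7, -0.5, 2.4]
width: 0.0005
time: 9.45
tool_pos: [0.537, -0.0992, 0.0623]
ee_rot: [-3.14, 0.006, 1.548]
wrist_force: [-3.8, -0.7, 1.6]
width: 0.0006
```

```bash
python3 -m inch '[{"grip":0,"dy":0.06,"dx":0,"dz":0,"rx":0,"ry":0,"rz":0}]'; python3 -m inch '[{"grip":0,"dy":0.06,"dx":0,"dz":0,"rx":0,"ry":0,"rz":0}]'
```

```text
time: 9.57
tool_pos: [0.5387, -0.0992, 0.0623]
ee_rot: [-3.14, 0.007, 1.548]
wrist_force: [-3.8, 0.3, 2.6]
width: 0.0006
time: 9.7
tool_pos: [0.5403, -0.0992, 0.0622]
ee_rot: [-3.14, 0.007, 1.548]
wrist_force: [-3.2, -0.0, 1.3]
width: 0.0005
```

```bash
for i in 1; do python3 -m inch '[{"grip":0,"dy":0.06,"dx":0,"dz":0,"rx":0,"ry":0,"rz":0}]'; done; python3 -m inch '[{"grip":0,"dy":0.06,"dx":0,"dz":0,"rx":0,"ry":0,"rz":0}]'; python3 - <<'E'
from h import *
w=snap('wrist','w3.png');s=snap('scene','s3.png')
cv2.imwrite('pics/s3c.png',cv2.resize(s['frame'][170:250,220:340,::-1],None,fx=6,fy=6,interpolation=cv2.INTER_CUBIC))
E
```

```text
time: 9.82
tool_pos: [0.5421, -0.0991, 0.0621]
ee_rot: [-3.14, 0.006, 1.548]
wrist_force: [-1.5, -0.9, 2.4]
width: 0.0007
time: 9.95
tool_pos: [0.5436, -0.0991, 0.0621]
ee_rot: [-3.14, 0.006, 1.548]
wrist_force: [-3.9, -0.3, 2.5]
width: 0.0005
```

View pics/w3.png

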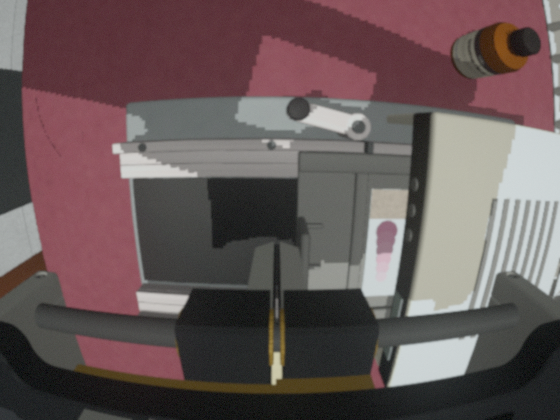

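View pics/s3c.png

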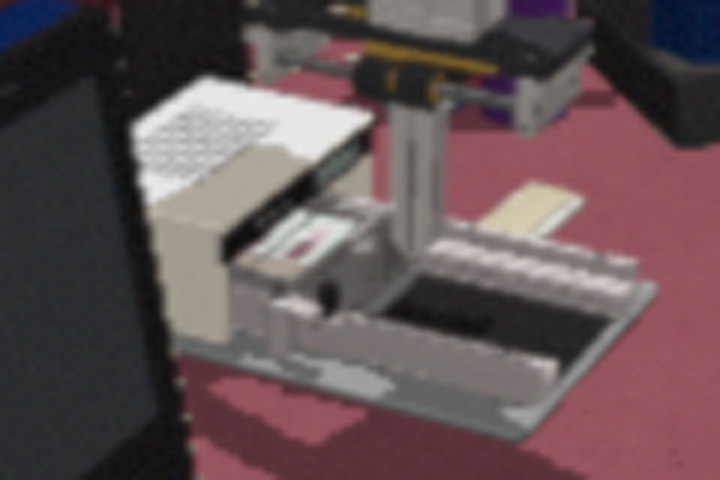

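The tray is still sliding: the tab stays against the tip at (300,255) and there is no sign of a drop. Continuing in small steps.

```bash
python3 -m inch '[{"grip":0,"dy":0.06,"dx":0,"dz":0,"rx":0,"ry":0,"rz":0}]'; python3 -m inch '[{"grip":0,"dy":0.06,"dx":0,"dz":0,"rx":0,"ry":0,"rz":0}]'
```

```text
time: 10.18
tool_pos: [0.5439, -0.099, 0.062]
ee_rot: [-3.137, 0.006, 1.548]
wrist_force: [-8.1, -0.3, 5.2]
width: 0.0007
time: 10.3
tool_pos: [0.5439, -0.099, 0.0621]
ee_rot: [-3.133, 0.006, 1.548]
wrist_force: [-6.9, -0.0, 4.5]
width: 0.0004
```

```bash
python3 -m inch '[{"grip":0,"dy":0.06,"dx":0,"dz":0,"rx":0,"ry":0,"rz":0}]'
```

```text
time: 10.42
tool_pos: [0.5439, -0.099, 0.0622]
ee_rot: [-3.129, 0.006, 1.548]
wrist_force: [-7.1, -0.1, 5.3]
width: 0.0006
```

It stopped dead with force rising to 7–8 N, so it has likely dropped. I'll back off and look.

```bash
python3 -m inch '[{"grip":0,"dy":-0.2,"dx":0,"dz":0,"rx":0,"ry":0,"rz":0},{"grip":0,"dy":-0.4,"dx":0,"dz":0,"rx":0,"ry":0,"rz":0},{"grip":0,"dy":-0.6,"dx":0,"dz":0,"rx":0,"ry":0,"rz":0},{"grip":0,"dy":0,"dx":0,"dz":0,"rx":0,"ry":0,"rz":0}]'; python3 - <<'E'
from h import *
w=snap('wrist','w4.png');s=snap('scene','s4.png')
for q,z in [('tray_tab',.059),('tray',.021),('lever_peg',.0525),('lever_pivot',.0415)]:
    for c,f in((w,fatz),(s,atz)):
        print(q,[(round(r['score'],2),np.round(r['pixel'],1),np.round(f(c,r['pixel'],z),4)) for r in spotter.place_of(c,q)[:1]])
a=cv2.imread('pics/s3.png')[180:240,230:320];b=s['frame'][180:240,230:320,::-1]
cv2.imwrite('pics/s4c.png',cv2.resize(np.vstack([a,b]),None,fx=5,fy=5,interpolation=cv2.INTER_CUBIC))
E
```

```text
time: 10.92
tool_pos: [0.5138, -0.098, 0.0625]
ee_rot: [-3.135, 0.005, 1.549]
wrist_force: [-0.7, 0.5, -0.7]
width: 0.0006
tray_tab [(0.97, array([350. , 258.8]), array([ 0.5559, -0.096 ,  0.059 ]))]
tray_tab [(0.73, array([291.4, 184.9]), array([ 0.615, -0.273,  0.059]))]
tray [(0.97, array([446.2, 237.4]), array([ 0.6389, -0.0997,  0.021 ]))]
tray [(0.59, array([266.1, 210.3]), array([ 0.6382, -0.1128,  0.021 ]))]
lever_peg [(0.97, array([356.3, 111.7]), array([ 0.5586, -0.0143,  0.0525]))]
lever_peg [(0.37, array([279. , 217.6]), array([ 0.5474, -0.0305,  0.0525]))]
lever_pivot [(0.94, array([405.5, 127.6]), array([ 0.5918, -0.0221,  0.0415]))]
lever_pivot [(0.6, array([264.9, 221. ]), array([ 0.5871, -0.0086,  0.0415]))]
```

View pics/w4.png

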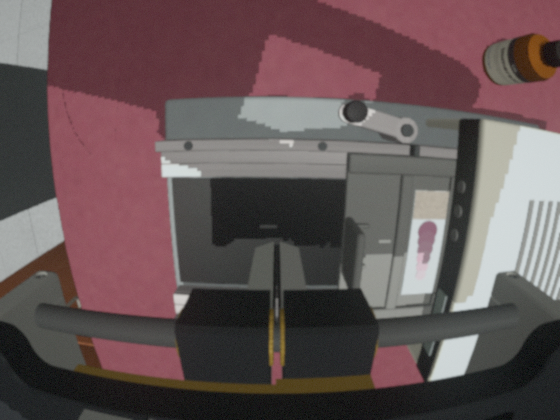

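View pics/s4c.png

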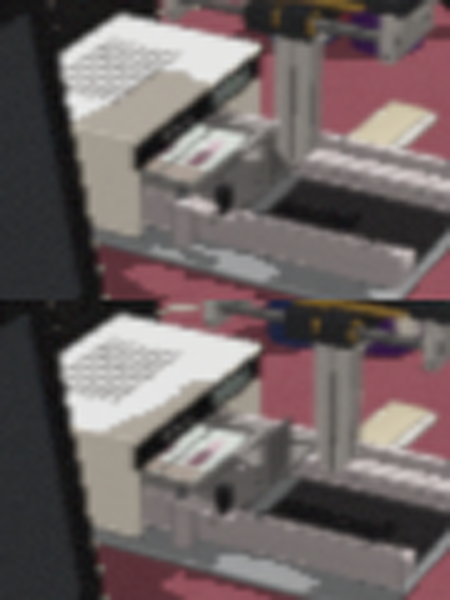

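```bash
python3 -m inch '[{"grip":0,"dy":0,"dx":0,"dz":-1,"rx":0,"ry":0,"rz":0},{"grip":0,"dy":0,"dx":0,"dz":-1,"rx":0,"ry":0,"rz":0},{"grip":0,"dy":-0.5,"dx":0.5,"dz":-1,"rx":0,"ry":0,"rz":0},{"grip":0,"dy":-0.5,"dx":0.8,"dz":-1,"rx":0,"ry":0,"rz":0},{"grip":0,"dy":0,"dx":0.8,"dz":0,"rx":0,"ry":0,"rz":0},{"grip":0,"dy":0,"dx":0.8,"dz":0,"rx":0,"ry":0,"rz":0},{"grip":0,"dy":0,"dx":0,"dz":0,"rx":0,"ry":0,"rz":0}]'; python3 - <<'E'
from h import *
w=snap('wrist','w5.png')
for q,z in [('tray_tab',.059),('tray',.021),('seat',.021),('lever_peg',.0525),('lever_pivot',.0415)]:
    for c,f in((w,fatz),):
        print(q,[(round(r['score'],2),np.round(r['pixel'],1),np.round(f(c,r['pixel'],z),4)) for r in spotter.place_of(c,q)[:1]])
a=cv2.imread('pics/s3.png')[190:235,240:310]; s=cv2.imread('pics/s4.png')[190:235,240:310]
cv2.imwrite('pics/s4d.png',cv2.resize(np.vstack([a,s]),None,fx=6.6,fy=6.6,interpolation=cv2.INTER_LANCZOS4))
E
```

```text
time: 12.3
tool_pos: [0.4923, -0.0229, 0.1653]
ee_rot: [-3.134, 0.005, 1.548]
wrist_force: [0.3, 0.5, -0.1]
width: 0.0006
tray_tab [(0.7, array([347.4, 287. ]), array([ 0.5576, -0.0958,  0.059 ]))]
tray [(0.85, array([407.7, 268.3]), array([ 0.6345, -0.098 ,  0.021 ]))]
seat []
lever_peg [(0.85, array([352.4, 205. ]), array([ 0.5595, -0.0171,  0.0525]))]
lever_pivot []
```

View pics/w5.png

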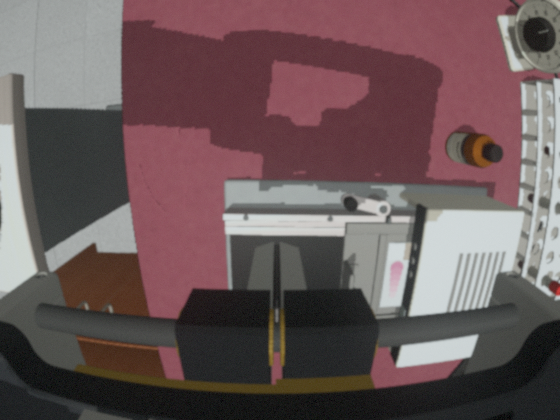

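View pics/s4d.png

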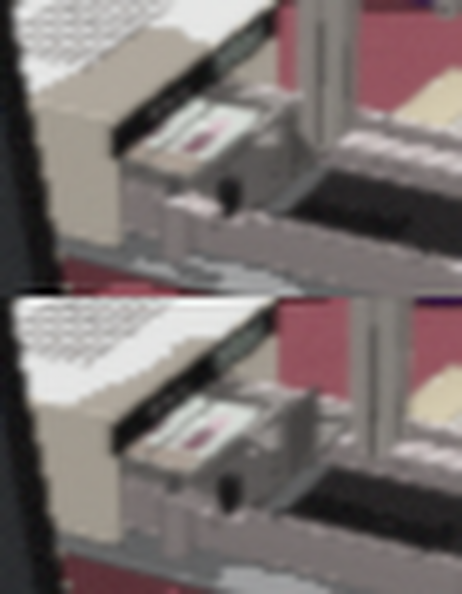

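```bash
python3 - <<'E'
from h import *
s=snap('scene')
for X in [(.4475,-.074,.074),(.557,-.077,.074),(.557,-.077,.069)]: print(X,proj(s,X).round(1))
a0=cv2.imread('pics/scene0.png'); a4=s['frame'][:,:,::-1]; a2=cv2.imread('pics/s2.png')
c=lambda a,x,y:cv2.resize(a[y:y+50,x:x+75],None,fx=5,fy=5,interpolation=cv2.INTER_LANCZOS4)
cv2.imwrite('pics/cmp.png',np.hstack([c(a0,270,195),c(a4,250,190)]))
cv2.imwrite('pics/cur_s.png',a4)
E
```

```text
(0.4475, -0.074, 0.074) [313.3 212.2]
(0.557, -0.077, 0.074) [282.6 205.2]
(0.557, -0.077, 0.069) [282.6 206.6]
```

View pics/cmp.png

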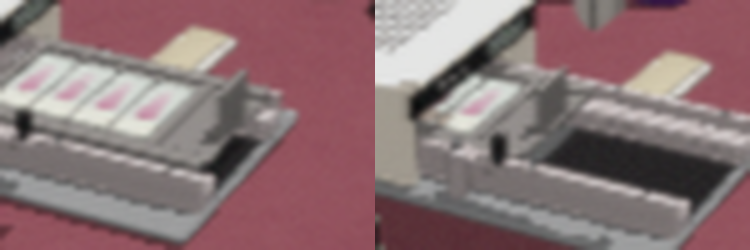

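```bash
python3 - <<'E'
import cv2,numpy as np
a=cv2.imread('pics/w2.png')[125:185,280:480];b=cv2.imread('pics/w4.png')[125:185,280:480]
cv2.imwrite('pics/cw.png',cv2.resize(np.vstack([a,b]),None,fx=4,fy=4,interpolation=cv2.INTER_LANCZOS4))
E
```

```text
(no output)
```

View pics/cw.png

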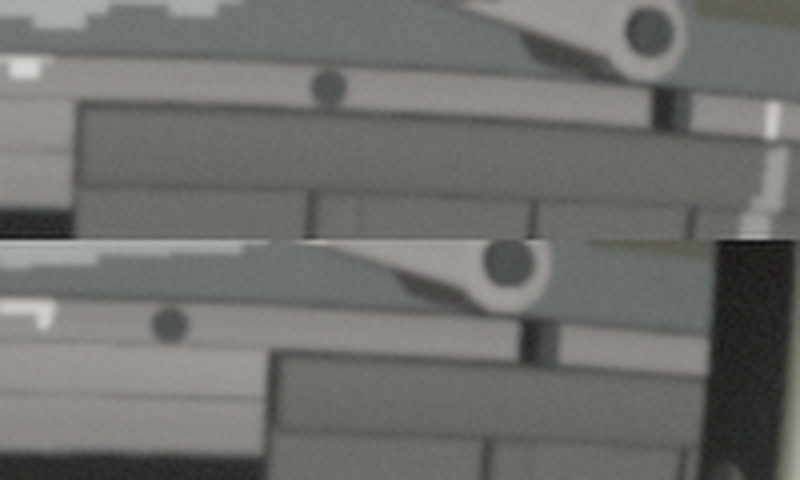

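The rim now lies just below the wall edge and looks smaller (80 vs 85 px wide at the same camera height). The stop was hard and the force dipped just before it, so the tray is seated. Next is the lever: pivot at about (0.592,-0.022), peg at about (0.557,-0.015). I'll come down on its outer side.

```bash
python3 -m inch '[{"grip":0,"dy":0.8,"dx":0.8,"dz":0,"rx":0,"ry":0,"rz":0},{"grip":0,"dy":0.8,"dx":0.8,"dz":0,"rx":0,"ry":0,"rz":0},{"grip":0,"dy":0.7,"dx":0,"dz":0,"rx":0,"ry":0,"rz":0},{"grip":0,"dy":0,"dx":0,"dz":0,"rx":0,"ry":0,"rz":0}]'
```

```text
time: 13.15
tool_pos: [0.552, 0.013, 0.1635]
ee_rot: [-3.132, 0.006, 1.541]
wrist_force: [-0.4, 0.3, 0.8]
width: 0.0005
```

```bash
python3 -m inch '[{"grip":0,"dy":0,"dx":0.1,"dz":1,"rx":0,"ry":0,"rz":0},{"grip":0,"dy":0,"dx":0,"dz":1,"rx":0,"ry":0,"rz":0},{"grip":0,"dy":0,"dx":0,"dz":1,"rx":0,"ry":0,"rz":0},{"grip":0,"dy":0,"dx":0,"dz":0.7,"rx":0,"ry":0,"rz":0},{"grip":0,"dy":0,"dx":0,"dz":0,"rx":0,"ry":0,"rz":0}]'; python3 - <<'E'
from h import *
w=snap('wrist','w6.png')
E
```

```text
time: 13.78
tool_pos: [0.549, 0.0132, 0.0692]
ee_rot: [-3.132, 0.006, 1.538]
wrist_force: [0.1, 0.2, 1.1]
width: 0.0007
```

View pics/w6.png

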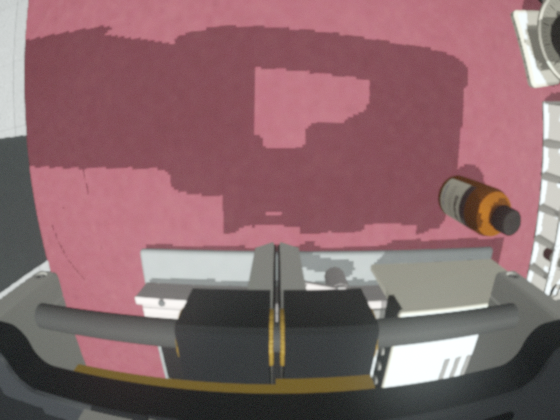

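The finger is outside the lever, with the hub visible at (337,275). I'll lower 8 mm and push to the right.

```bash
python3 -m inch '[{"grip":0,"dy":0.05,"dx":0,"dz":0.32,"rx":0,"ry":0,"rz":0},{"grip":0,"dy":0,"dx":-0.3,"dz":0,"rx":0,"ry":0,"rz":0},{"grip":0,"dy":0,"dx":-0.2,"dz":0,"rx":0,"ry":0,"rz":0},{"grip":0,"dy":0,"dx":-0.2,"dz":0,"rx":0,"ry":0,"rz":0},{"grip":0,"dy":0,"dx":-0.2,"dz":0,"rx":0,"ry":0,"rz":0}]'
```

```text
time: 14.45
tool_pos: [0.5515, -0.01, 0.0649]
ee_rot: [-3.137, 0.004, 1.539]
wrist_force: [-1.1, 1.5, 0.4]
width: 0.0006
```

```bash
python3 -m inch '[{"grip":0,"dy":0,"dx":-0.2,"dz":0.12,"rx":0,"ry":0,"rz":0},{"grip":0,"dy":0,"dx":-0.2,"dz":0,"rx":0,"ry":0,"rz":0},{"grip":0,"dy":0.05,"dx":-0.2,"dz":0,"rx":0,"ry":0,"rz":0},{"grip":0,"dy":0.05,"dx":-0.2,"dz":0,"rx":0,"ry":0,"rz":0}]'; python3 - <<'E'
from h import *
w=snap('wrist','w7.png');s=snap('scene','s7.png')
cv2.imwrite('pics/s7c.png',cv2.resize(s['frame'][180:240,230:320,::-1],None,fx=6.6,fy=6.6,interpolation=cv2.INTER_CUBIC))
E
```

```text
time: 14.95
tool_pos: [0.5556, -0.0308, 0.0625]
ee_rot: [3.14, 0.002, 1.539]
wrist_force: [3.2, 3.3, -1.0]
width: 0.0005
```

View pics/w7.png

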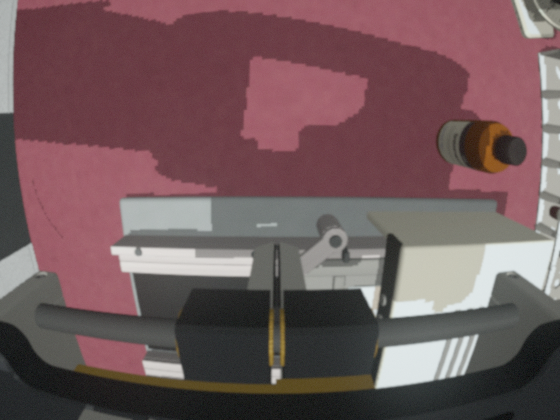

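View pics/s7c.png

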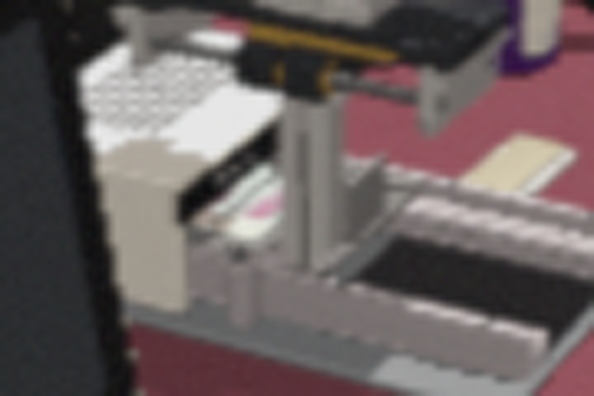

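The lever is now about 45° past straight back and the tray is undisturbed. I'll work the corner round the peg and then push forward.

```bash
python3 -m inch '[{"grip":0,"dy":-0.12,"dx":-0.2,"dz":0,"rx":0,"ry":0,"rz":0},{"grip":0,"dy":-0.05,"dx":-0.2,"dz":0,"rx":0,"ry":0,"rz":0},{"grip":0,"dy":0.2,"dx":-0.1,"dz":0,"rx":0,"ry":0,"rz":0},{"grip":0,"dy":0.2,"dx":-0.1,"dz":0,"rx":0,"ry":0,"rz":0}]'
```

```text
time: 15.55
tool_pos: [0.5587, -0.0487, 0.0625]
ee_rot: [-3.137, 0.006, 1.538]
wrist_force: [-1.1, 0.2, 0.8]
width: 0.0004
```

```bash
python3 -m inch '[{"grip":0,"dy":0.2,"dx":0,"dz":0,"rx":0,"ry":0,"rz":0},{"grip":0,"dy":0.2,"dx":0,"dz":0,"rx":0,"ry":0,"rz":0}]'; python3 - <<'E'
from h import *
w=snap('wrist','w8.png')
E
```

```text
time: 15.8
tool_pos: [0.5688, -0.0503, 0.0621]
ee_rot: [-3.135, 0.008, 1.538]
wrist_force: [-2.4, -1.3, 0.4]
width: 0.0006
```

View pics/w8.png

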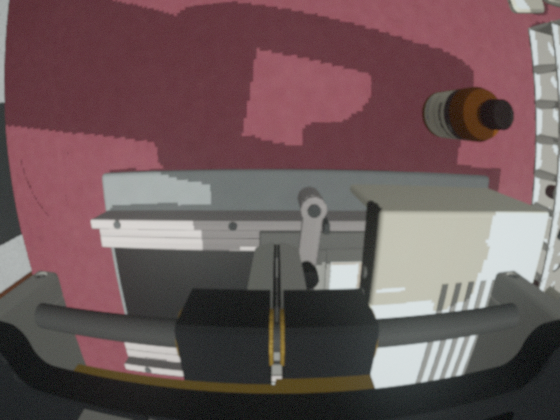

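The peg at (310,275) is now ahead of the finger and the lever is nearly across. Small steps to the stop.

```bash
python3 -m inch '[{"grip":0,"dy":0.12,"dx":0,"dz":0,"rx":0,"ry":0,"rz":0}]';python3 -m inch '[{"grip":0,"dy":0.1,"dx":0,"dz":0,"rx":0,"ry":0,"rz":0}]';python3 -m inch '[{"grip":0,"dy":0.08,"dx":0,"dz":0,"rx":0,"ry":0,"rz":0}]'
```

```text
time: 15.98
tool_pos: [0.5726, -0.0503, 0.0619]
ee_rot: [-3.136, 0.008, 1.538]
wrist_force: [-6.1, -0.9, 1.3]
width: 0.0005
time: 16.1
tool_pos: [0.5729, -0.0503, 0.0617]
ee_rot: [-3.13, 0.008, 1.538]
wrist_force: [-10.9, -0.6, 5.7]
width: 0.0003
time: 16.23
tool_pos: [0.5728, -0.0504, 0.0618]
ee_rot: [-3.124, 0.009, 1.538]
wrist_force: [-8.4, -0.3, 5.0]
width: 0.0007
```

The lever is hard on its stop at about 10 N. I'll withdraw (back a little, then up) and check.

```bash
python3 -m inch '[{"grip":0,"dy":-0.3,"dx":0.1,"dz":0,"rx":0,"ry":0,"rz":0},{"grip":0,"dy":0,"dx":0,"dz":-0.8,"rx":0,"ry":0,"rz":0},{"grip":0,"dy":0,"dx":0,"dz":-1,"rx":0,"ry":0,"rz":0},{"grip":0,"dy":0,"dx":0.8,"dz":-1,"rx":0,"ry":0,"rz":0},{"grip":0,"dy":0,"dx":1,"dz":-1,"rx":0,"ry":0,"rz":0},{"grip":0,"dy":0,"dx":1,"dz":-0.6,"rx":0,"ry":0,"rz":0},{"grip":0,"dy":0,"dx":0.4,"dz":-0.5,"rx":0,"ry":0,"rz":0},{"grip":0,"dy":0,"dx":0,"dz":0,"rx":0,"ry":0,"rz":0}]'; python3 - <<'E'
from h import *
w=snap('wrist','w9.png')
cv2.imwrite('pics/w9c.png',cv2.resize(w['frame'][180:330,160:360,::-1],None,fx=4,fy=4,interpolation=cv2.INTER_CUBIC))
P={}
for q,z in [('tray_tab',.059),('tray',.021),('seat',.021),('lever_peg',.0525),('lever_pivot',.0415)]:
    r=spotter.place_of(w,q)
    if r: P[q]=fatz(w,r[0]['pixel'],z); print(q,round(r[0]['score'],2),np.round(r[0]['pixel']),P[q].round(4))
s=snap('scene','s9.png')
E
```

```text
time: 17.23
tool_pos: [0.5725, 0.0393, 0.1884]
ee_rot: [-3.136, 0.002, 1.541]
wrist_force: [-0.2, 0.6, -0.6]
width: 0.0004
tray 0.54 [298. 261.] [ 0.5938 -0.0311  0.021 ]
lever_pivot 0.57 [298. 260.] [ 0.5921 -0.0218  0.0415]
```

View pics/w9c.png

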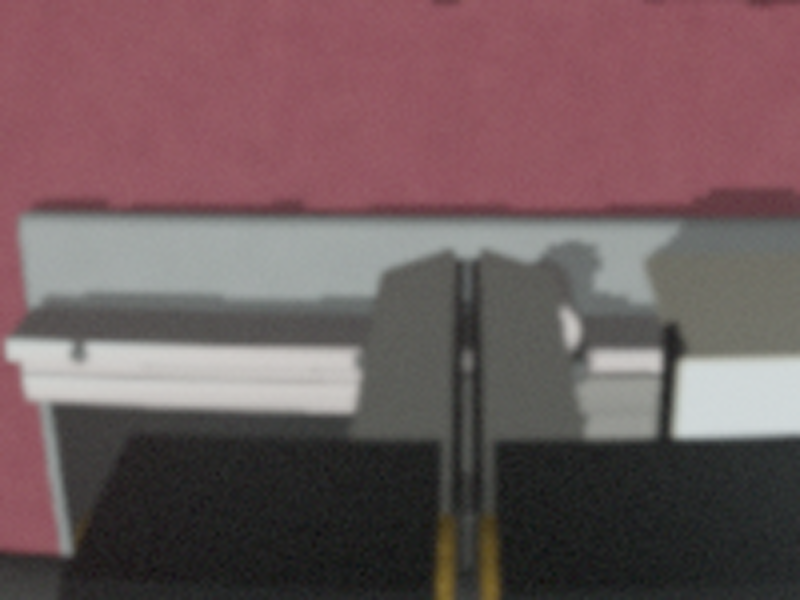

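Here the fingers hide the lever. I'll move back for an open view.

```bash
python3 -m inch '[{"grip":0,"dy":-1,"dx":-1,"dz":0,"rx":0,"ry":0,"rz":0},{"grip":0,"dy":-1,"dx":-1,"dz":0,"rx":0,"ry":0,"rz":0},{"grip":0,"dy":-1,"dx":-1,"dz":0,"rx":0,"ry":0,"rz":0},{"grip":0,"dy":-1,"dx":-1,"dz":0,"rx":0,"ry":0,"rz":0},{"grip":0,"dy":-1,"dx":-1,"dz":0,"rx":0,"ry":0,"rz":0},{"grip":0,"dy":-1,"dx":0,"dz":0,"rx":0,"ry":0,"rz":0},{"grip":0,"dy":0,"dx":0,"dz":0,"rx":0,"ry":0,"rz":0}]'; python3 - <<'E'
from h import *
w=snap('wrist','w10.png');t=snap('top','t10.png')
for q,z in [('tray_tab',.059),('tray',.021),('seat',.021),('lever_peg',.0525),('lever_pivot',.0415)]:
  for c,f in ((w,fatz),(t,atz)):
    r=spotter.place_of(c,q)
    if r: print(q,round(r[0]['score'],2),np.round(r[0]['pixel']),f(c,r[0]['pixel'],z).round(4))
a=cv2.resize(w['frame'][120:270,300:500,::-1],None,fx=3,fy=3,interpolation=cv2.INTER_CUBIC)
cv2.imwrite('pics/w10c.png',a)
cv2.imwrite('pics/t10c.png',cv2.resize(t['frame'][130:260,230:350,::-1],None,fx=4.6,fy=4.6,interpolation=cv2.INTER_CUBIC))
E
```

```text
time: 18.45
tool_pos: [0.4118, -0.0877, 0.1848]
ee_rot: [-3.127, 0.003, 1.534]
wrist_force: [0.1, -0.2, 0.2]
width: 0.0005
tray_tab 0.85 [424. 212.] [ 0.5558 -0.0946  0.059 ]
tray_tab 0.83 [301. 205.] [ 0.556  -0.0956  0.059 ]
tray 0.86 [474. 203.] [ 0.6405 -0.0969  0.021 ]
tray 0.94 [300. 173.] [ 0.6458 -0.0965  0.021 ]
lever_peg 0.75 [455. 177.] [ 0.592  -0.0612  0.0525]
lever_peg 0.5 [287. 192.] [ 0.5911 -0.0598  0.0525]
lever_pivot 0.65 [451. 139.] [ 0.5917 -0.0232  0.0415]
lever_pivot 0.6 [276. 194.] [ 0.5878 -0.0306  0.0415]
```

View pics/w10c.png

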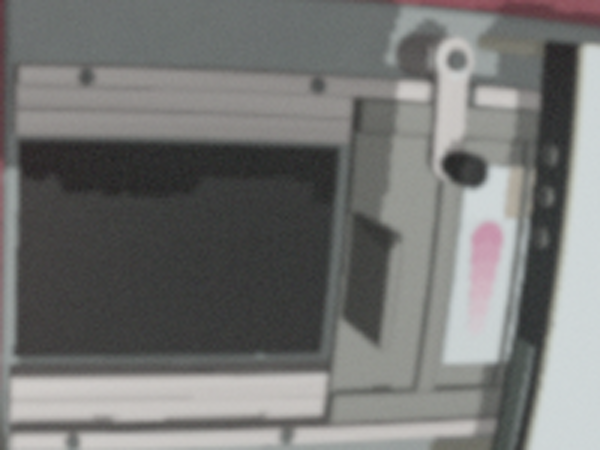

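View pics/t10c.png

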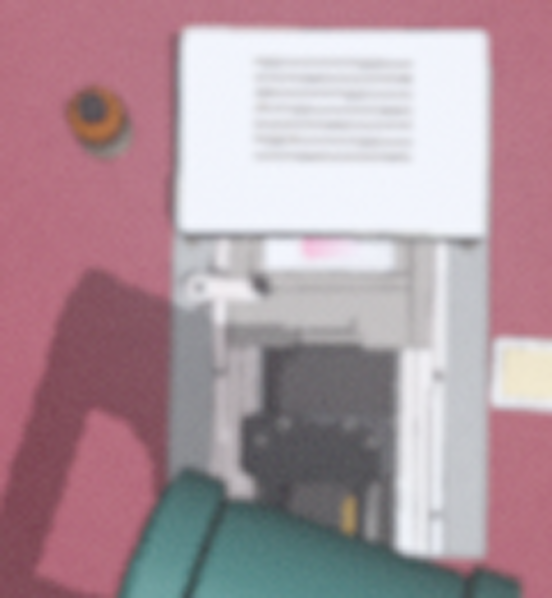

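The lever lies straight across (pivot (0.592,-0.023), peg (0.592,-0.061)). It swept over the tray freely, which only works with a dropped tray, and the tab is unchanged at x of about 0.556. The arm is clear, so I'm handing in.

```bash
python3 - <<'E'
from bench import robot
print(robot.close_job()); 
E
```

```text
the job is handed in; nothing more can be done
None
```

The tray is seated in its notches and the latch lever lies across it against its stop. I handed the job in at about 18.5 s of the 67 s allowed.

**Tray:** I pushed it by the tab with the closed fingertips. The push took 3–4 N, dipped just before the end, then stopped hard at 7–8 N. In the wrist view the rim had sunk to the height of the rail walls. No camera measured the 5 mm drop directly, so I am inferring it from those signs and from the lever arm passing over the tray.

**Lever:** I pushed the peg round until it stopped hard at about 10 N. The last wrist image puts the pivot at (0.592, -0.023) and the peg at (0.592, -0.061), so it points straight across the tray.

**Last checks:**
- The tab stayed at x ≈ 0.556 after the lever was moved.
- The arm was clear, with the wrist force near zero.
- The oil bottle and clay tray are unmoved in the last pictures. I did not measure the other bystanders, but the arm never went near them.

**One disagreement:** my early seat estimates put the tray about 3–6 mm short of where it stopped. The last tray-centre readings (0.6405 from the wrist camera, 0.646 from the top camera) also differ from each other by about 5 mm. With only about 2 mm camera calibration, I trusted the felt stop instead.

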